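# Back off the ratchet stop on the spice rack

## Robot

A 7-joint arm with a two-finger parallel gripper is mounted at the origin on the work surface. World frame = base frame: x ahead of the robot, y to its left, z up, the work surface at z = 0. Lengths are in mm, angles in rad, forces in N, time in s.
With the tool pointing down it reaches from about 400 to 875 mm from the base axis. Payload 6.5 kg.
Tool frame: the origin (TCP) lies at the very end of the fingers, on their centre line; the grasp point (between the pads) lies 19 mm behind it; z points along the fingers, y is the direction in which the jaws open and shut (so a half turn about z gives the same grasp; the last joint's range is limited). The gripper opens to 85 mm and grips with 20 to 120 N. Pads are 22 mm wide; open, the fingers measure 114 mm over their backs; the gripper's body (76 mm by 85 mm) begins 54 mm behind the grasp point. The pads swing forward as they close: fully open they stand 13 mm farther back than shut.
Start: joints at [-1.335, 0.536, -0.004, 1.538, 0.003, 1.067, -0.071], TCP at [193.201, 620.615, 231.29] pointing down, gripper open.
Joint ranges: [-2.7, 2.7], [-0.37, 2.16], [-1.27, 1.26], [0.24, 2.4], [-1.31, 4.45], [0.19, 1.91], [-2.76, 2.76]. Speed limits (rad/s): [2.39, 2.39, 3.14, 3.14, 3.14, 3.14, 3.14].

## Interface

Orientations are given as [roll, pitch, yaw] about the fixed x, y, z axes, in that order (R = Rz(yaw) Ry(pitch) Rx(roll)).
In Python, from workcell import telemetry, viewer, ctrl gives the robot as it stands.
- The arm moves only by the tool step_arm, never from a script. Its arguments are lists of equal length, an entry for each row: "translation": the shift along the tool's x, y, z in m, a list of three; "angular": the turn, a rotation vector about the tool's x, y, z in degrees, a list of three; "claw": the finger opening in m, from 0 to 0.0854. A call has 1 to 20 rows; each row shifts and turns the pose as measured when the row begins, along the tool's axes as they then stand; what a row does not reach is not made up. A row lasts 1/12 s, in which the tool goes at most 41.7 mm and 7.16 degrees, less where a joint would pass 70% of its speed; a pose out of reach is approached as far as the arm can. A call with a gripper value outside its range is refused whole. The fingers move at their own pace and stop on an object; the grip force is fixed at half the most. Time passes only in rows, so rows that do not move let the fingers close. It gives the time, the measured TCP pose, the force and the opening at its end, in the units of the state.
- telemetry.sense(): the state, without advancing time (a new reading comes with each control period).
- viewer.capture(name): name is "scene" or "side" or "wrist"; returns a dict with "color" (400x640x3 uint8, red, green, blue), "fx", "fy", "cx", "cy" (pixels), "rvec" (rotation vector, rad) and "tvec" (3), from world to camera coordinates, as OpenCV has them; the wrist camera has in their place "hand_eye" (4x4, takes a point from camera to tool coordinates, whose origin is the TCP and whose axes are the flange's). Camera axes: x right, y down, z forward; pixel columns grow to the right and rows downward; lengths in mm; the calibration is good to about 2 mm. A picture is of the moment at which its call begins: read the wrist's pose just before it. There is no depth.
- ctrl.close_job(): hands the job in, once; it reports no verdict.
The state is a dict: "time": time; "joints": joint angles; "dq": joint speeds; "tau": joint torques, N m; "position": TCP position; "ee_rot": TCP orientation; "ft_force": force on the tool from outside, world axes, zero at the start; "moment": the same for the moment, N m; "grip_width": finger opening in mm.
Only numpy, scipy, OpenCV 4.12 (cv2) and the standard library are available. Lean on these libraries where they do the work, as an engineer would, in place of code of your own. Each camera call takes 0.05 s, during which the arm holds its last target.

## Task

Make room on the rack beside the canisters for the salt pot: with the fingertips press the red ratchet release on the grey sliding stop and, keeping it down, push the stop back along its bar, away from the canisters, until it is fully home against its end block. Then take the hand away so that the release comes up again. Only press and push: leave the canisters, cup, funnel, jar and pot standing where they are.

Things in the scene. Friction and masses are not known exactly. Their poses are not given: they have to be found in the camera images.
- rack: Low metal rack fixed to the counter, 400 mm long (its y), about 190 mm deep (its x), deck 48 mm up. Origin on the counter under its middle. A toothed aluminium ratchet bar runs along its +x edge, 85 mm from the origin, parallel to y. The canisters stand at its -y end; 'back' for the stop is +y.
- stop (a joint): Grey sliding stop on the bar, with a steel plate (top 117 mm up) facing the canisters. In m along the rack's +y: 0 = nearest the canisters, 0.130 = fully back on its end block (hard stop). With the release up it clicks towards the canisters but is blocked going back (up to 12 mm play). With the release down it slides at about 2.5 N friction and stays where left.
- release (a joint): Red release pad on the stop. In m downwards: 0 = up, 0.009 = fully down. Sprung: 2 N to start, 5 N fully down; comes up by itself when let go. Frees the stop beyond 0.0045; press it at least 0.006 and keep it down while pushing. At the start it may rest up to 0.0045 down (pawl on a tooth tip). With the stop fully back it rises all the way.
- release_top (a point): Centre of the top face of the red pad (42 mm along the rack's x, 40 mm along its y); moves down with the pad and along with the stop. 98 mm above the counter when the pad is up. Open above and around, except at +y, where the grey wall stands. Axes parallel to the rack's.
- push_face (a point): Centre of the face of the grey upright wall at the +y edge of the red pad (wall 52 mm along the rack's x, 12 mm thick, top 136 mm above the counter). The face looks to the rack's -y, 22 mm from the pad's centre; pushed along +y, it moves the stop back. Axes parallel to the rack's.
- canister1_mid (a point): Small steel canister with a domed lid, 56 mm across, 82 mm high, standing loose on the rack's deck; the point is at its centre, 38 mm above the deck. Leave alone.
- canister2_mid (a point): Small steel canister with a domed lid, 56 mm across, 82 mm high, standing loose on the rack's deck; the point is at its centre, 38 mm above the deck. Leave alone.
- canister3_mid (a point): Small steel canister with a domed lid, 56 mm across, 82 mm high, standing loose on the rack's deck; the point is at its centre, 38 mm above the deck. Leave alone.
- canister4_mid (a point): Small steel canister with a domed lid, 56 mm across, 82 mm high, standing loose on the rack's deck; the point is at its centre, 38 mm above the deck. Leave alone.
- cup_mid (a point): Aluminium measuring cup with a loop handle, 70 mm across, 60 mm high, standing loose on the rack's deck behind the stop, out of its way; the point is at its centre. Leave alone.
- salt_pot_mid (a point): White ceramic salt pot with a blue lid, 88 mm across, 98 mm high, loose on the counter; the point is 45 mm above the counter. Leave alone.
- funnel_mid (a point): Yellow plastic funnel standing mouth down on the counter, 96 mm across, 100 mm high; the point is 50 mm up. Leave alone.
- spice_jar_mid (a point): Amber glass spice jar, 52 mm across, 90 mm high, loose on the counter; the point is 45 mm up. Leave alone.
Things that resemble listed ones, but are neither listed nor needed, are in the scene too. Leave any turquoise look-alike of the part that bears canister4_mid alone.

How it is judged:
By the outcome, as a careful person would: the job done as asked, in the order asked, and still so for the second after the job is handed in, with the robot touching nothing.
It also fails if it takes over 40 s, if anything falls off the work surface, if the arm or the gripper's body presses on something with over 40 N, if the wrist force passes 120 N, or if a joint passes its speed limit or range.

## Working session

There is one attempt and no reset: what is moved stays moved. The work goes in short steps, Python scripts to look and compute and a tool call to move; the robot and the scene stay as the last step left them, time stands still between calls to the robot, and variables do not carry over. Pictures are saved under pics/ and viewed, and the job is handed in when it is done.

Besides the shell and the picture viewer there is one more tool, called after "Call:" by a JSON object that holds its "op" and its "data". step_arm: Moves the arm, as the interface text tells. Its arguments: {"type":"object","properties":{"translation":{"type":"array"},"angular":{"type":"array"},"claw":{"type":"array"}},"required":["translation","angular","claw"]}

```bash
mkdir -p pics; ls; python3 - <<'E'
from workcell import telemetry, viewer
import cv2
print(telemetry.sense())
for n in ("scene","side","wrist"):
    c=viewer.capture(n); cv2.imwrite(f"pics/{n}0.png",c["color"][:,:,::-1])
    print(n,{k:v for k,v in c.items() if k!="color"})
E
```

```text
pics
{'time': 0.0, 'joints': array([-1.33522438,  0.53719042, -0.0044323 ,  1.53887563,  0.00260266,
        1.06729456, -0.07121775]), 'dq': array([-7.44364844e-04,  1.58127756e-04,  2.03055520e-03,  3.93827801e-04,
        5.79214509e-04,  9.70743963e-05,  5.05347096e-04]), 'tau': array([ 1.17097065e-05, -5.83414006e+01,  1.04915611e+00, -2.59107810e+01,
        1.24528407e-02,  9.38661920e-03,  1.18799059e-05]), 'position': array([193.02154755, 620.01347045, 230.39645588]), 'ee_rot': array([-3.13983557e+00,  1.34706368e-04,  2.83987088e+00]), 'ft_force': array([ 0.43290168, -0.76719243, -0.34342979]), 'moment': array([ 0.06485455,  0.00217224, -0.04571425]), 'grip_width': 85.54287428527013}
scene {'fx': 463.6667418819016, 'fy': 463.6667418819016, 'cx': 319.1175440012567, 'cy': 202.11384070395542, 'rvec': array([ 0.68628047,  2.76176606, -0.93161775]), 'tvec': array([ 479.71462206, -142.59383023, 1494.33213753])}
side {'fx': 513.0880716781717, 'fy': 513.0880716781717, 'cx': 316.85571448152433, 'cy': 204.21127566056478, 'rvec': array([ 2.33029142, -0.3002467 ,  0.10828594]), 'tvec': array([-517.73160037,  167.98914196, 1301.88851305])}
wrist {'fx': 324.98859646081837, 'fy': 324.98859646081837, 'cx': 316.8961501476818, 'cy': 198.23879611446554, 'hand_eye': array([[-4.17620198e-04, -9.50870491e-01, -3.09588653e-01,
         7.90027909e+01],
       [ 9.99999033e-01,  1.36349808e-05, -1.39082906e-03,
        -1.69543484e-01],
       [ 1.32671954e-03, -3.09588935e-01,  9.50869566e-01,
        -1.42978576e+02],
       [ 0.00000000e+00,  0.00000000e+00,  0.00000000e+00,
         1.00000000e+00]])}
```

View pics/scene0.png

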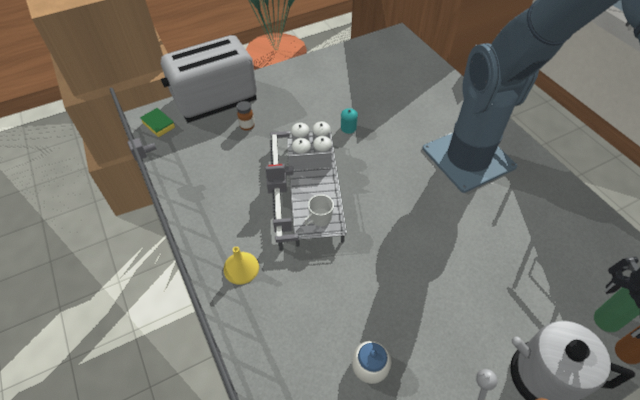

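View pics/side0.png

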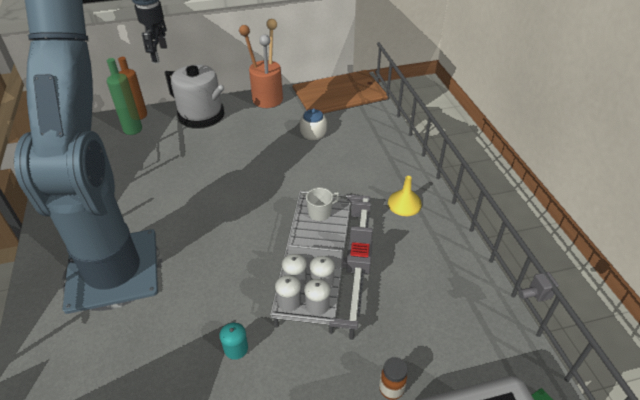

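View pics/wrist0.png

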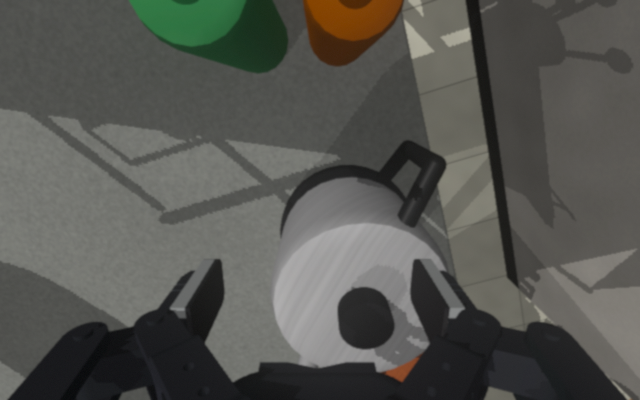

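The scene shows the rack near scene px (305,190), with the red release at about (273,167). In the side view the red pad is at about (360,250). The wrist camera sees only the kettle. I'll zoom in on both.

```bash
cat > h.py <<'E'
import numpy as np, cv2
from workcell import telemetry, viewer
from scipy.spatial.transform import Rotation as Ro
def cam(n):
    s=telemetry.sense(); c=viewer.capture(n)
    K=np.array([[c["fx"],0,c["cx"]],[0,c["fy"],c["cy"]],[0,0,1]])
    if n=="wrist":
        T=np.eye(4); T[:3,:3]=Ro.from_euler("xyz",s["ee_rot"]).as_matrix(); T[:3,3]=s["position"]
        M=np.linalg.inv(T@c["hand_eye"])
    else:
        M=np.eye(4); M[:3,:3]=cv2.Rodrigues(c["rvec"])[0]; M[:3,3]=c["tvec"]
    return c["color"][:,:,::-1].copy(),K,M
def proj(K,M,P):
    P=np.atleast_2d(P); q=(M[:3,:3]@P.T).T+M[:3,3]; q=(K@q.T).T; return q[:,:2]/q[:,2:]
def atz(K,M,uv,z):
    uv=np.atleast_2d(uv); d=np.linalg.inv(K)@np.c_[uv,np.ones(len(uv))].T
    R=M[:3,:3]; o=-R.T@M[:3,3]; d=(R.T@d).T
    return o+d*((z-o[2])/d[:,2])[:,None]
E
python3 - <<'E'
from h import *
a,_,_=cam("scene"); b,_,_=cam("side")
A=cv2.resize(a[110:255,255:365],None,fx=5.4,fy=4,interpolation=cv2.INTER_CUBIC)
cv2.imwrite("pics/sc1.png",cv2.resize(a[110:255,245:375],(520,580),interpolation=cv2.INTER_CUBIC))
cv2.imwrite("pics/si1.png",cv2.resize(b[180:340,260:400],(525,600),interpolation=cv2.INTER_CUBIC))
E
```

```text
(no output)
```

View pics/sc1.png

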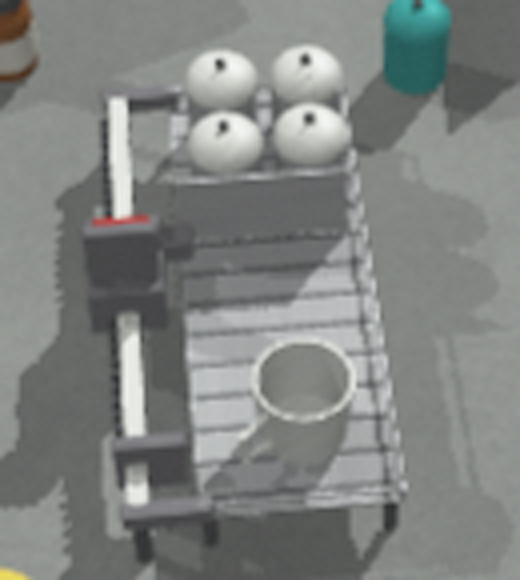

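View pics/si1.png

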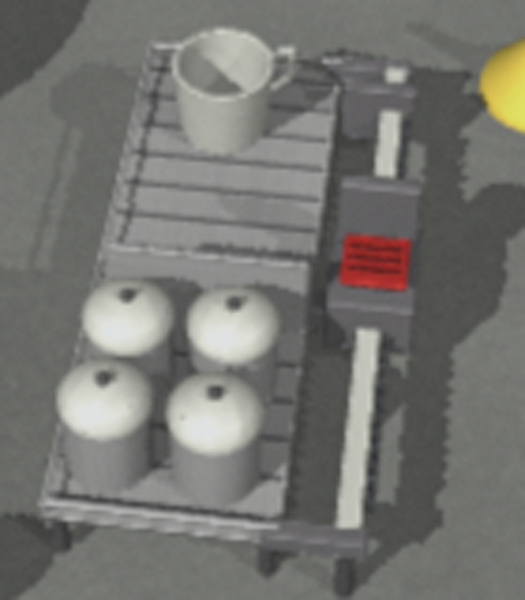

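```bash
python3 - <<'E'
from h import *
b,K,M=cam("side")
f=lambda L:np.array(L)/3.75+[260,180]
p=atz(K,M,f([(344,236),(411,240),(406,291),(340,286)]),96);print(p.round(1),p.mean(0))
print("deck", atz(K,M,f([(152,44),(45,503),(275,518),(335,88)]),48).round(1))
print("wall top", atz(K,M,f([(342,178),(421,181)]),136).round(1))
# red mask
hsv=cv2.cvtColor(b,cv2.COLOR_BGR2HSV); m=((hsv[:,:,0]<8)|(hsv[:,:,0]>172))&(hsv[:,:,1]>140)&(hsv[:,:,2]>60)
m[:180]=0;m[340:]=0;m[:,:300]=0;m[:,400:]=0
ys,xs=np.nonzero(m);r=cv2.minAreaRect(np.c_[xs,ys].astype(np.float32));print(len(xs),xs.mean(),ys.mean(),r)
print(atz(K,M,[(xs.mean(),ys.mean())],96))
s=telemetry.sense(); print(s["position"])
E
```

```text
[[ 584.2 -148.1   96. ]
 [ 624.4 -162.4   96. ]
 [ 608.  -201.4   96. ]
 [ 569.6 -187.    96. ]] [ 596.54148273 -174.72701708   96.        ]
deck [[ 516.2  109.6   48. ]
 [ 364.  -263.8   48. ]
 [ 493.7 -309.    48. ]
 [ 633.9   29.4   48. ]]
wall top [[ 585.6 -134.6  136. ]
 [ 632.7 -149.9  136. ]]
226 359.54424778761063 249.47787610619469 ((359.5, 249.5), (13.0, 17.0), 90.0)
[[ 595.96526747 -172.52263333   96.        ]]
[193.1385786  620.42707771 231.01389538]
```

```bash
cat >> h.py <<'E'
def plan(target,yaw,n,k0=0,k1=None):
    s=telemetry.sense(); p=s["position"]; R=Ro.from_euler("xyz",s["ee_rot"])
    Rt=Ro.from_euler("xyz",[np.pi,0,np.radians(yaw)]); rv=(R.inv()*Rt).as_rotvec()
    d=(np.array(target)-p)/n
    print("pos",p.round(1),"rpy",np.degrees(s["ee_rot"]).round(1),"F",s["ft_force"].round(1),"t",s["time"])
    tr=[[round(float(v),3) for v in (R*Ro.from_rotvec(rv*k/n)).inv().apply(d)/1000] for k in range(n)]
    print(tr[k0:k1]); print("ang",np.degrees(rv/n).round(2))
E
python3 -c "
from h import *
plan([590,-175,262],69,30)"
```

```text
pos [193.1 620.4 231. ] rpy [-180.     0.   162.7] F [-0.4  0.6  0.1] t 0.3
[[-0.021, -0.021, -0.001], [-0.022, -0.02, -0.001], [-0.023, -0.019, -0.001], [-0.024, -0.018, -0.001], [-0.025, -0.016, -0.001], [-0.026, -0.015, -0.001], [-0.026, -0.014, -0.001], [-0.027, -0.012, -0.001], [-0.028, -0.011, -0.001], [-0.028, -0.009, -0.001], [-0.029, -0.008, -0.001], [-0.029, -0.006, -0.001], [-0.029, -0.004, -0.001], [-0.029, -0.003, -0.001], [-0.03, -0.001, -0.001], [-0.03, 0.0, -0.001], [-0.03, 0.002, -0.001], [-0.029, 0.004, -0.001], [-0.029, 0.005, -0.001], [-0.029, 0.007, -0.001], [-0.028, 0.008, -0.001], [-0.028, 0.01, -0.001], [-0.027, 0.011, -0.001], [-0.027, 0.013, -0.001], [-0.026, 0.014, -0.001], [-0.025, 0.016, -0.001], [-0.024, 0.017, -0.001], [-0.023, 0.018, -0.001], [-0.022, 0.02, -0.001], [-0.021, 0.021, -0.001]]
ang [-0.    0.    3.12]
```

Call:
{"op": "step_arm", "data": {"translation": [[0, 0, -0.02], [0, 0, -0.02], [-0.021, -0.021, 0], [-0.022, -0.02, 0], [-0.023, -0.019, 0], [-0.024, -0.018, 0], [-0.025, -0.016, 0], [-0.026, -0.015, 0], [-0.026, -0.014, 0], [-0.027, -0.012, 0], [-0.028, -0.011, 0], [-0.028, -0.009, 0], [-0.029, -0.008, 0], [-0.029, -0.006, 0], [-0.029, -0.004, 0], [-0.029, -0.003, 0]], "angular": [[0, 0, 0], [0, 0, 0], [0, 0, 3.1], [0, 0, 3.1], [0, 0, 3.1], [0, 0, 3.1], [0, 0, 3.1], [0, 0, 3.1], [0, 0, 3.1], [0, 0, 3.1], [0, 0, 3.1], [0, 0, 3.1], [0, 0, 3.1], [0, 0, 3.1], [0, 0, 3.1], [0, 0, 3.1]], "claw": [0, 0, 0, 0, 0, 0, 0, 0, 0, 0, 0, 0, 0, 0, 0, 0]}}

```text
time: 1.63
position: [379.1, 236.9, 271.0]
ee_rot: [3.141, -0.006, 2.059]
ft_force: [1.1, 0.2, 0.2]
grip_width: -0.0
```

```bash
python3 -c "
from h import *
plan([590,-175,262],69,20)"
```

```text
pos [379.1 236.9 271. ] rpy [180.   -0.3 118. ] F [1.1 0.2 0.2] t 1.6333
[[-0.023, -0.0, 0.0], [-0.023, 0.001, 0.0], [-0.023, 0.002, 0.0], [-0.023, 0.003, 0.0], [-0.023, 0.004, 0.0], [-0.023, 0.005, 0.0], [-0.022, 0.006, 0.0], [-0.022, 0.006, 0.0], [-0.022, 0.007, 0.0], [-0.022, 0.008, 0.0], [-0.021, 0.009, 0.0], [-0.021, 0.01, 0.0], [-0.02, 0.011, 0.0], [-0.02, 0.012, 0.0], [-0.019, 0.013, 0.0], [-0.019, 0.014, 0.0], [-0.018, 0.014, 0.0], [-0.018, 0.015, 0.0], [-0.017, 0.016, 0.0], [-0.016, 0.017, 0.0]]
ang [-0.01 -0.02  2.45]
```

Call:
{"op": "step_arm", "data": {"translation": [[-0.023, 0, 0], [-0.023, 0.001, 0], [-0.023, 0.002, 0], [-0.023, 0.003, 0], [-0.023, 0.004, 0], [-0.023, 0.005, 0], [-0.022, 0.006, 0], [-0.022, 0.006, 0], [-0.022, 0.007, 0], [-0.022, 0.008, 0], [-0.021, 0.009, 0], [-0.021, 0.01, 0], [-0.02, 0.011, 0], [-0.02, 0.012, 0], [-0.019, 0.013, 0], [-0.019, 0.014, 0], [-0.018, 0.014, 0], [-0.018, 0.015, 0], [-0.017, 0.016, 0], [-0.016, 0.017, 0]], "angular": [[0, 0, 2.5], [0, 0, 2.5], [0, 0, 2.5], [0, 0, 2.5], [0, 0, 2.5], [0, 0, 2.5], [0, 0, 2.5], [0, 0, 2.5], [0, 0, 2.5], [0, 0, 2.5], [0, 0, 2.5], [0, 0, 2.5], [0, 0, 2.5], [0, 0, 2.5], [0, 0, 2.5], [0, 0, 2.5], [0, 0, 2.5], [0, 0, 2.5], [0, 0, 2.5], [0, 0, 2.5]], "claw": [0, 0, 0, 0, 0, 0, 0, 0, 0, 0, 0, 0, 0, 0, 0, 0, 0, 0, 0, 0]}}

```text
time: 3.3
position: [586.4, -203.7, 270.0]
ee_rot: [-3.14, -0.012, 1.142]
ft_force: [0.1, -0.1, 0.0]
grip_width: -0.1
```

Call:
{"op": "step_arm", "data": {"translation": [[0, 0, 0], [0, 0, 0]], "angular": [[0, 0, 0], [0, 0, 0]], "claw": [0, 0]}}

```text
time: 3.47
position: [586.8, -209.2, 269.7]
ee_rot: [-3.141, -0.008, 1.134]
ft_force: [-0.5, 0.8, -0.8]
grip_width: -0.0
```

```bash
python3 -c "
from h import *
plan([590,-175,262],69,4)
b,K,M=cam('wrist');cv2.imwrite('pics/w1.png',b)
np.savez('w1.npz',K=K,M=M)"
```

```text
pos [ 586.8 -209.2  269.7] rpy [-180.    -0.5   65. ] F [-0.5  0.8 -0.8] t 3.4667
[[0.008, -0.003, 0.002], [0.008, -0.003, 0.002], [0.008, -0.003, 0.002], [0.008, -0.002, 0.002]]
ang [ 0.   -0.12 -1.  ]
```

View pics/w1.png

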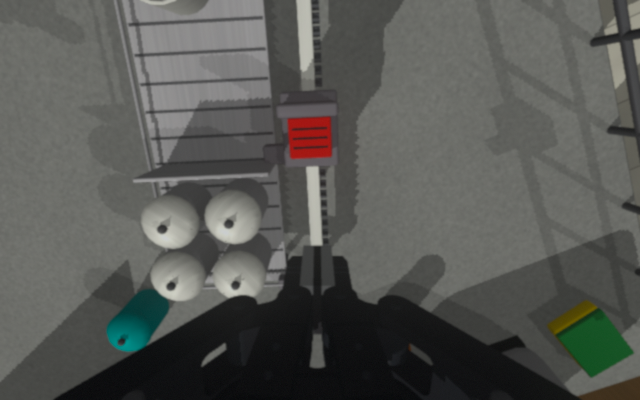

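The wrist view shows the red pad at about (310,138), the wall above it and the plate to its left. The shut fingers come in from the bottom.

```bash
python3 - <<'E'
from h import *
d=np.load('w1.npz');K,M=d["K"],d["M"]; b=cv2.imread('pics/w1.png')
hsv=cv2.cvtColor(b,cv2.COLOR_BGR2HSV); m=((hsv[:,:,0]<8)|(hsv[:,:,0]>172))&(hsv[:,:,1]>140)&(hsv[:,:,2]>60)
m[:90]=0;m[190:]=0;m[:,:260]=0;m[:,360:]=0
ys,xs=np.nonzero(m); h=cv2.convexHull(np.c_[xs,ys].astype(np.int32))
q=cv2.approxPolyN(h,4).reshape(-1,2).astype(float); print(q)
for z in (94,98):
    P=atz(K,M,q,z); print(P.round(1),P.mean(0).round(1))
    for i in range(4):
        e=P[(i+1)%4]-P[i]; print(np.linalg.norm(e).round(1),np.degrees(np.arctan2(e[1],e[0])).round(1))
# bar edges
cv2.imwrite("pics/w1z.png",cv2.resize(b[0:260,240:380],None,fx=2.3,fy=2.3,interpolation=cv2.INTER_CUBIC))
# deck edge lines
L=atz(K,M,[(262,0),(272,165)],48);e=L[0]-L[1];print("deck",np.degrees(np.arctan2(e[1],e[0])))
E
```

```text
[[331. 157.]
 [290. 158.]
 [286. 118.]
 [331. 116.]]
[[ 608.1 -197.6   94. ]
 [ 570.8 -181.3   94. ]
 [ 584.6 -145.1   94. ]
 [ 624.3 -161.6   94. ]] [ 597.  -171.4   94. ]
40.7 156.4
38.7 69.2
43.0 -22.6
39.5 -114.3
[[ 608.3 -196.9   98. ]
 [ 571.5 -180.8   98. ]
 [ 585.  -145.    98. ]
 [ 624.3 -161.4   98. ]] [ 597.3 -171.    98. ]
40.2 156.4
38.2 69.2
42.5 -22.6
39.0 -114.3
deck 65.99112634119165
```

View pics/w1z.png

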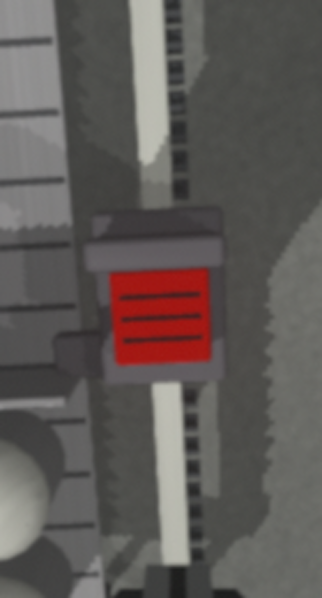

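```bash
python3 - <<'E'
from h import *
d=np.load('w1.npz');K,M=d["K"],d["M"]
for z in (55,70):
  for q in ([(296.5,0),(310.9,245)],[(311.3,0),(322,245)]):
    L=atz(K,M,q,z);e=L[0]-L[1];print(z,L.round(1),np.degrees(np.arctan2(e[1],e[0])))
plan([597-5*.39,-171-5*.92,150],67.5,6)
E
```

```text
55 [[ 639.5  -50.7   55. ]
 [ 540.3 -292.6   55. ]] 67.70870604783018
55 [[ 652.5  -56.8   55. ]
 [ 552.5 -298.3   55. ]] 67.5136712014002
70 [[ 638.7  -54.4   70. ]
 [ 543.7 -286.1   70. ]] 67.70870604783018
70 [[ 651.1  -60.2   70. ]
 [ 555.4 -291.6   70. ]] 67.51367120140019
pos [ 586.5 -209.3  269.8] rpy [180.   -0.5  65. ] F [0.3 0.2 1. ] t 3.5167
[[0.006, -0.001, 0.02], [0.006, -0.001, 0.02], [0.006, -0.001, 0.02], [0.006, -0.001, 0.02], [0.006, -0.001, 0.02], [0.006, -0.001, 0.02]]
ang [ 0.   -0.08 -0.42]
```

Call:
{"op": "step_arm", "data": {"translation": [[0.006, -0.001, 0.02], [0.006, -0.001, 0.02], [0.006, -0.001, 0.02], [0.006, -0.001, 0.02], [0.006, -0.001, 0.02], [0.005, -0.001, 0.02], [0, 0, 0]], "angular": [[0, 0, -0.5], [0, 0, -0.5], [0, 0, -0.5], [0, 0, -0.5], [0, 0, -0.5], [0, 0, 0], [0, 0, 0]], "claw": [0, 0, 0, 0, 0, 0, 0]}}

```text
time: 4.1
position: [596.2, -163.4, 148.0]
ee_rot: [3.139, -0.015, 1.193]
ft_force: [-0.6, 0.5, -0.2]
grip_width: -0.0
```

```bash
python3 -c "
from h import *
plan([597-3*.383,-171-3*.924,106],67.5,4)
b,K,M=cam('wrist');cv2.imwrite('pics/w2.png',b)
b,K,M=cam('side');cv2.imwrite('pics/s2.png',cv2.resize(b[160:320,260:440],None,fx=3.5,fy=3.5))
"
```

```text
pos [ 596.2 -163.4  148. ] rpy [179.8  -0.8  68.3] F [-0.6  0.5 -0.2] t 4.1
[[-0.003, 0.001, 0.01], [-0.003, 0.001, 0.01], [-0.003, 0.001, 0.01], [-0.002, 0.001, 0.01]]
ang [ 0.04 -0.21  0.21]
```

View pics/w2.png

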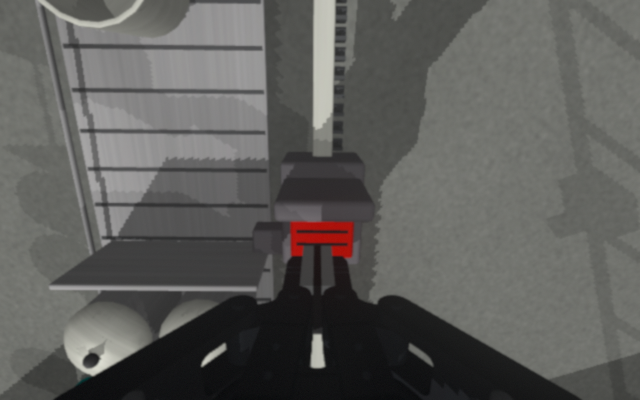

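View pics/s2.png

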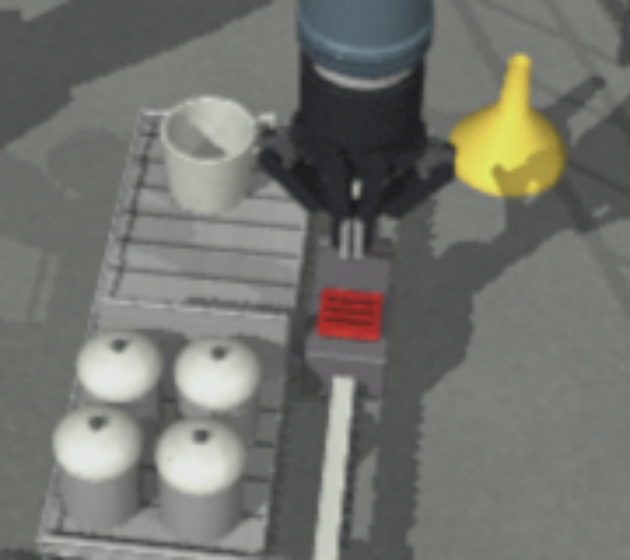

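The tips are centred on the pad sideways and about 8 mm too far toward the wall. I'll correct that and descend.

Call:
{"op": "step_arm", "data": {"translation": [[-0.004, 0.001, 0], [-0.004, 0.001, 0.01], [-0.002, 0.001, 0.01], [0, 0, 0.01], [0, 0, 0.01], [0, 0, 0]], "angular": [[0, -0.3, 0.3], [0, -0.3, 0.3], [0, -0.2, 0.2], [0, 0, 0], [0, 0, 0], [0, 0, 0]], "claw": [0, 0, 0, 0, 0, 0]}}

```text
time: 4.7
position: [600.3, -180.8, 114.1]
ee_rot: [3.124, 0.0, 1.174]
ft_force: [-0.8, 0.6, -0.1]
grip_width: -0.0
```

```bash
python3 -c "
from h import *
plan([597-3*.383,-171-3*.924,96],67.5,4)
b,K,M=cam('wrist');cv2.imwrite('pics/w3.png',b)
b,K,M=cam('side');cv2.imwrite('pics/s3.png',cv2.resize(b[160:320,260:440],None,fx=3.5,fy=3.5))
"
```

```text
pos [ 600.3 -180.8  114.1] rpy [179.    0.   67.2] F [-0.8  0.6 -0.1] t 4.7
[[0.001, -0.002, 0.004], [0.001, -0.002, 0.004], [0.001, -0.002, 0.005], [0.001, -0.002, 0.005]]
ang [ 0.26  0.01 -0.06]
```

View pics/s3.png

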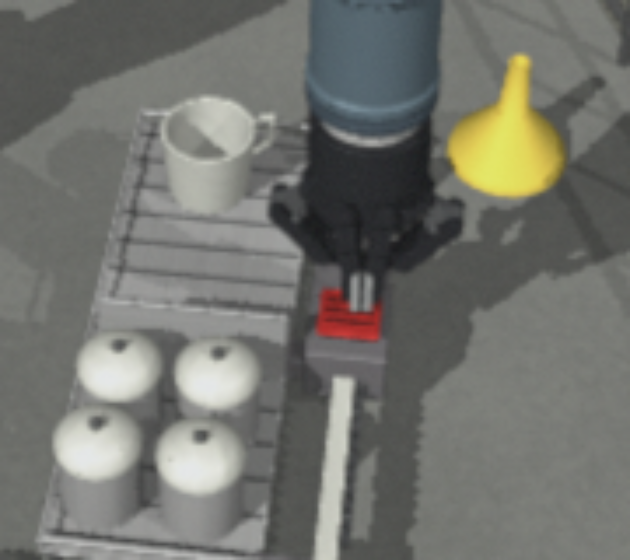

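View pics/w3.png

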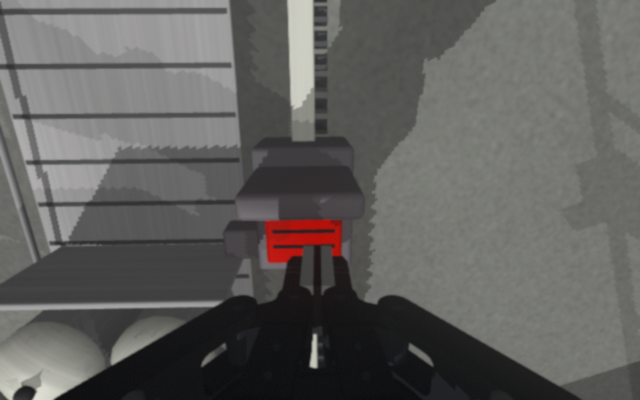

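Call:
{"op": "step_arm", "data": {"translation": [[0.002, -0.003, 0], [0.001, -0.002, 0.004], [0, 0, 0.004], [0, 0, 0]], "angular": [[0.4, 0, 0], [0.4, 0, 0], [0, 0, 0], [0, 0, 0]], "claw": [0, 0, 0, 0]}}

```text
time: 5.13
position: [598.2, -176.0, 107.9]
ee_rot: [3.136, -0.0, 1.174]
ft_force: [-0.9, 0.5, -0.9]
grip_width: 0.2
```

```bash
python3 -c "
from h import *
plan([597-3*.383,-171-3*.924,96],67.5,4)
b,K,M=cam('wrist');cv2.imwrite('pics/w4.png',b)
"
```

```text
pos [ 598.2 -176.   107.9] rpy [179.7  -0.   67.3] F [-0.9  0.5 -0.9] t 5.1333
[[0.0, -0.001, 0.003], [0.0, -0.001, 0.003], [0.0, -0.001, 0.003], [0.0, -0.001, 0.003]]
ang [ 0.08 -0.01 -0.06]
```

View pics/w4.png

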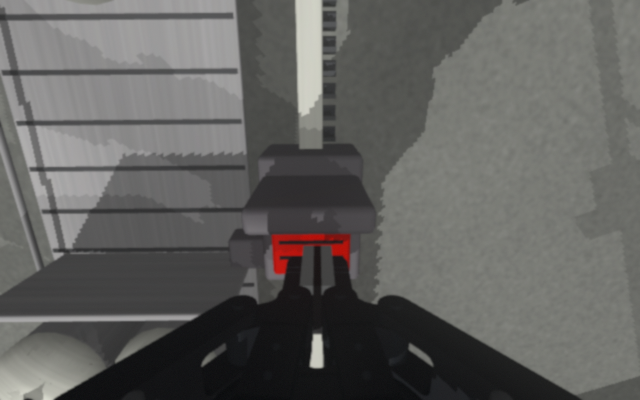

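Call:
{"op": "step_arm", "data": {"translation": [[0, -0.002, 0.003], [0, -0.001, 0.003], [0, 0, 0.003], [0, 0, 0]], "angular": [[0, 0, 0], [0, 0, 0], [0, 0, 0], [0, 0, 0]], "claw": [0, 0, 0, 0]}}

```text
time: 5.52
position: [595.6, -174.7, 98.6]
ee_rot: [3.135, -0.001, 1.174]
ft_force: [-0.8, 0.4, 0.4]
grip_width: -0.1
```

Call:
{"op": "step_arm", "data": {"translation": [[0, 0, 0.003], [0, 0, 0.003], [0, 0, 0.003]], "angular": [[0, 0, 0], [0, 0, 0], [0, 0, 0]], "claw": [0, 0, 0]}}

```text
time: 5.77
position: [595.9, -174.9, 89.7]
ee_rot: [3.134, -0.001, 1.174]
ft_force: [-1.9, 0.3, 5.1]
grip_width: 0.4
```

Call:
{"op": "step_arm", "data": {"translation": [[0.003, 0, 0.001], [0.003, 0, 0.001], [0.003, 0, 0.001]], "angular": [[0, 0, 0], [0, 0, 0], [0, 0, 0]], "claw": [0, 0, 0]}}

```text
time: 6.02
position: [598.0, -170.4, 88.9]
ee_rot: [3.134, 0.002, 1.171]
ft_force: [-6.4, -0.3, 13.8]
grip_width: 0.3
```

```bash
python3 -c "
from h import *
plan([647,-54,88],67.5,20)
b,K,M=cam('wrist');cv2.imwrite('pics/w5.png',b)
b,K,M=cam('side');cv2.imwrite('pics/s5.png',cv2.resize(b[160:320,260:440],None,fx=3.5,fy=3.5))
"
```

```text
pos [ 598.  -170.4   88.9] rpy [1.796e+02 1.000e-01 6.710e+01] F [-6.4 -0.3 13.8] t 6.0167
[[0.006, -0.0, 0.0], [0.006, -0.0, 0.0], [0.006, -0.0, 0.0], [0.006, -0.0, 0.0], [0.006, -0.0, 0.0], [0.006, -0.0, 0.0], [0.006, 0.0, 0.0], [0.006, 0.0, 0.0], [0.006, 0.0, 0.0], [0.006, 0.0, 0.0], [0.006, 0.0, 0.0], [0.006, 0.0, 0.0], [0.006, 0.0, 0.0], [0.006, 0.0, 0.0], [0.006, 0.0, 0.0], [0.006, 0.0, 0.0], [0.006, 0.0, 0.0], [0.006, 0.0, 0.0], [0.006, 0.0, 0.0], [0.006, 0.0, 0.0]]
ang [ 0.02  0.01 -0.02]
```

View pics/w5.png

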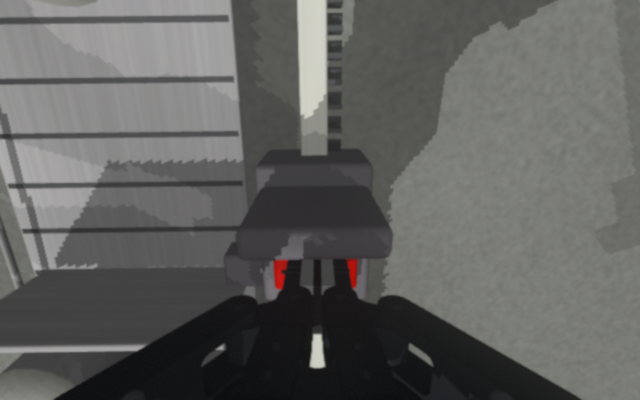

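View pics/s5.png

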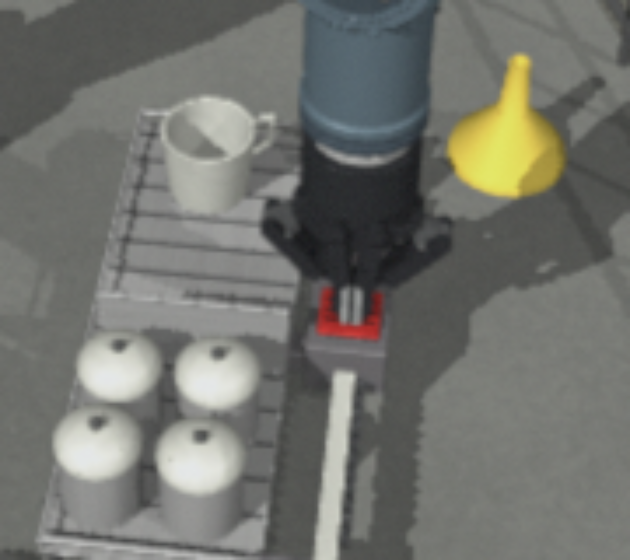

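The release is fully down, since the force jumped to 14 N at z = 89. I'll push along +y in short runs.

Call:
{"op": "step_arm", "data": {"translation": [[0.004, 0, 0], [0.004, 0, 0], [0.004, 0, 0], [0.004, 0, 0]], "angular": [[0, 0, 0], [0, 0, 0], [0, 0, 0], [0, 0, 0]], "claw": [0, 0, 0, 0]}}

```text
time: 6.45
position: [603.2, -160.2, 90.6]
ee_rot: [3.133, 0.006, 1.166]
ft_force: [-1.9, -1.7, 4.5]
grip_width: -0.1
```

Call:
{"op": "step_arm", "data": {"translation": [[0.005, 0, 0], [0.005, 0, 0], [0.005, 0, 0], [0.005, 0, 0]], "angular": [[0, 0, 0], [0, 0, 0], [0, 0, 0], [0, 0, 0]], "claw": [0, 0, 0, 0]}}

```text
time: 6.78
position: [612.3, -141.7, 90.7]
ee_rot: [3.13, 0.008, 1.165]
ft_force: [-1.8, -2.2, 4.4]
grip_width: 0.3
```

```bash
python3 -c "
from h import *
plan([647,-54,88],67.5,20,0,1)
b,K,M=cam('side');cv2.imwrite('pics/s6.png',cv2.resize(b[160:320,260:440],None,fx=3.5,fy=3.5))
"
```

```text
pos [ 612.3 -141.7   90.7] rpy [179.4   0.5  66.8] F [-1.8 -2.2  4.4] t 6.7833
[[0.005, -0.0, 0.0]]
ang [ 0.03  0.02 -0.04]
```

View pics/s6.png

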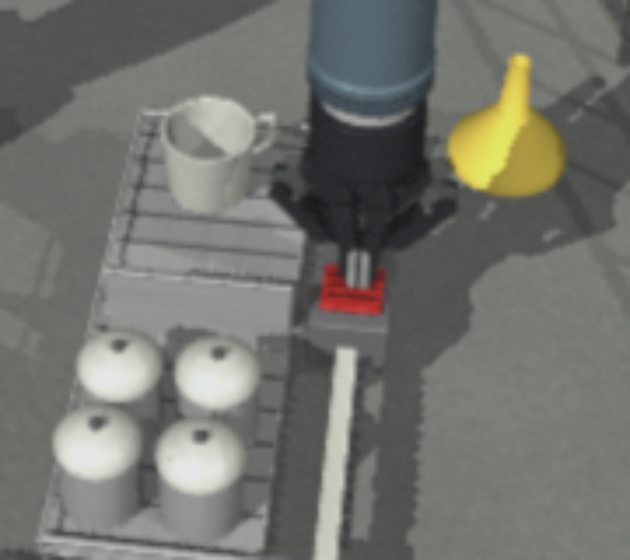

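Call:
{"op": "step_arm", "data": {"translation": [[0.005, 0, 0.001], [0.005, 0, 0], [0.005, 0, 0.001], [0.005, 0, 0], [0.005, 0, 0], [0.005, 0, 0]], "angular": [[0, 0, -0.2], [0, 0, -0.2], [0, 0, -0.2], [0, 0, -0.1], [0, 0, 0], [0, 0, 0]], "claw": [0, 0, 0, 0, 0, 0]}}

```text
time: 7.33
position: [625.4, -110.4, 89.1]
ee_rot: [3.131, 0.007, 1.18]
ft_force: [-1.7, -3.4, 4.3]
grip_width: -0.4
```

```bash
python3 -c "
from h import *
plan([647,-54,88],67.5,20,0,1)
b,K,M=cam('wrist');cv2.imwrite('pics/w7.png',b)
b,K,M=cam('side');cv2.imwrite('pics/s7.png',cv2.resize(b[160:320,260:440],None,fx=3.5,fy=3.5))
"
```

```text
pos [ 625.4 -110.4   89.1] rpy [179.4   0.4  67.6] F [-1.7 -3.4  4.3] t 7.3333
[[0.003, -0.0, 0.0]]
ang [0.03 0.02 0.01]
```

View pics/s7.png

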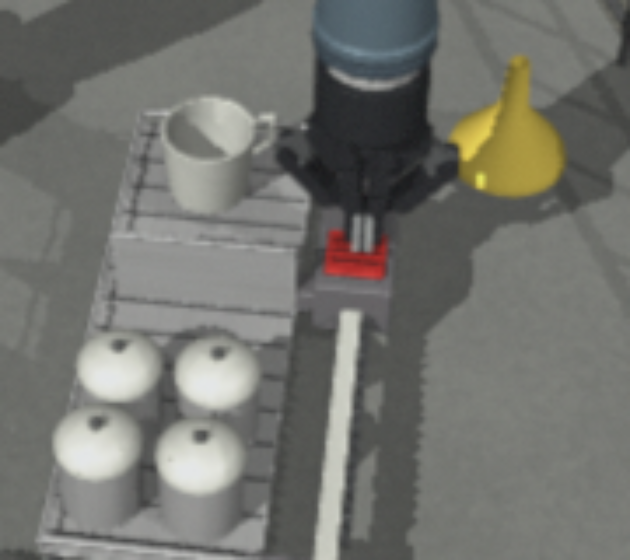

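View pics/w7.png

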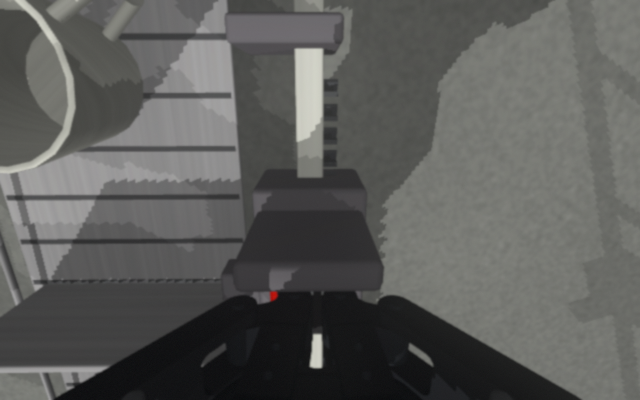

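```bash
python3 - <<'E'
from h import *
b,K,M=cam('side')
print("funnel tip",atz(K,M,[(408,177)],100),"base",atz(K,M,[(404,207)],0))
print("cup rim l/r", atz(K,M,[(260+163/3.5,160+132/3.5),(260+256/3.5,160+135/3.5),(260+275/3.5,160+118/3.5)],106))
b,K,M=cam('wrist')
L=atz(K,M,[(283,48),(312,178)],75);print(L, np.linalg.norm(L[0]-L[1]))
E
```

```text
funnel tip [[800.13391403  35.67386025 100.        ]] base [[794.52762225  21.92638216   0.        ]]
cup rim l/r [[514.15531651  22.45675149 106.        ]
 [579.73538102   1.38719169 106.        ]
 [598.3463381   15.30377708 106.        ]]
[[649.76930919 -13.27919336  75.        ]
 [638.8736377  -72.67388814  75.        ]] 60.38580483336615
```

Call:
{"op": "step_arm", "data": {"translation": [[0.005, -0.001, 0], [0.005, -0.001, 0], [0.005, 0, 0], [0.005, 0, 0], [0.005, 0, 0], [0.005, 0, 0], [0.005, 0, 0], [0.005, 0, 0]], "angular": [[0, 0, 0], [0, 0, 0], [0, 0, 0], [0, 0, 0], [0, 0, 0], [0, 0, 0], [0, 0, 0], [0, 0, 0]], "claw": [0, 0, 0, 0, 0, 0, 0, 0]}}

```text
time: 8.2
position: [642.4, -68.7, 89.7]
ee_rot: [3.126, 0.006, 1.181]
ft_force: [-0.5, -2.0, 5.6]
grip_width: -0.2
```

Call:
{"op": "step_arm", "data": {"translation": [[0.004, 0, 0], [0.004, 0, 0], [0.004, 0, 0]], "angular": [[0, 0, 0], [0, 0, 0], [0, 0, 0]], "claw": [0, 0, 0]}}

```text
time: 8.45
position: [647.7, -55.8, 89.6]
ee_rot: [3.126, 0.006, 1.182]
ft_force: [-0.0, -1.7, 5.1]
grip_width: 0.1
```

Call:
{"op": "step_arm", "data": {"translation": [[0.004, 0, 0], [0.004, 0, 0], [0.004, 0, 0]], "angular": [[0, 0, 0], [0, 0, 0], [0, 0, 0]], "claw": [0, 0, 0]}}

```text
time: 8.7
position: [649.5, -51.7, 89.5]
ee_rot: [3.127, 0.016, 1.177]
ft_force: [-5.0, -11.8, 7.7]
grip_width: 0.5
```

```bash
python3 -c "
from h import *
plan([655,-40,88],67.5,20,0,1)
b,K,M=cam('wrist');cv2.imwrite('pics/w8.png',b)
b,K,M=cam('side');cv2.imwrite('pics/s8.png',cv2.resize(b[160:320,260:440],None,fx=3.5,fy=3.5))
"
```

```text
pos [649.5 -51.7  89.5] rpy [179.2   0.9  67.4] F [ -5.  -11.8   7.7] t 8.7
[[0.001, 0.0, 0.0]]
ang [ 0.04  0.05 -0.  ]
```

View pics/s8.png

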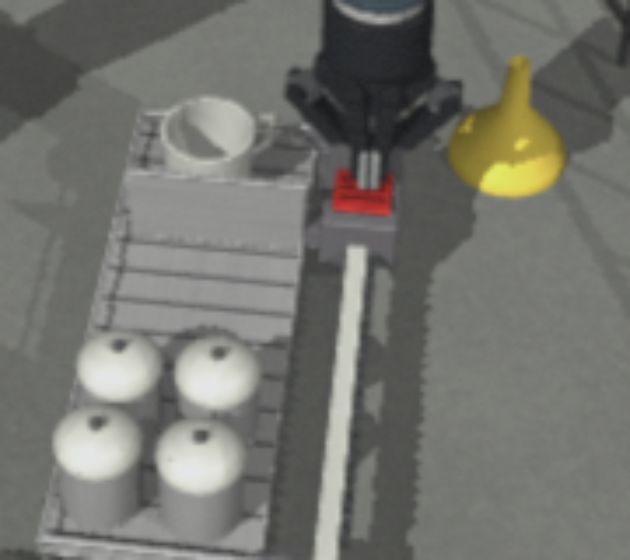

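View pics/w8.png

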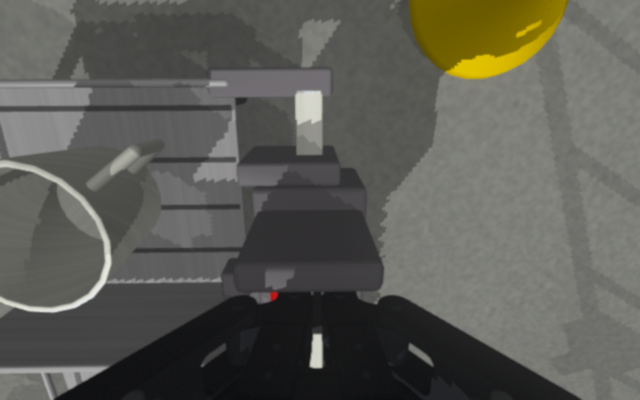

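The block touches in the wrist view at about (290,180), and the force has risen to about 13 N. I'll give one more firm push to seat it.

Call:
{"op": "step_arm", "data": {"translation": [[0.005, 0, 0.001], [0.005, 0, 0.001], [0.005, 0, 0]], "angular": [[0, 0, 0], [0, 0, 0], [0, 0, 0]], "claw": [0, 0, 0]}}

```text
time: 9.05
position: [649.2, -52.3, 89.2]
ee_rot: [3.131, 0.032, 1.165]
ft_force: [-5.1, -11.5, 4.6]
grip_width: -0.2
```

Call:
{"op": "step_arm", "data": {"translation": [[0, 0, -0.003], [0, 0, -0.005], [-0.001, 0, -0.008], [-0.002, 0, -0.01], [-0.002, 0, -0.015], [-0.002, 0, -0.02], [-0.002, 0, -0.03], [0, 0, -0.03], [0, 0, -0.03]], "angular": [[0, 0, 0], [0, 0, 0], [0, 0, 0], [0, 0, 0], [0, 0, 0], [0, 0, 0], [0, 0, 0], [0, 0, 0], [0, 0, 0]], "claw": [0, 0, 0, 0, 0, 0, 0, 0, 0]}}

```text
time: 9.8
position: [639.1, -46.2, 239.0]
ee_rot: [-3.128, 0.032, 1.172]
ft_force: [0.2, 0.4, 0.0]
grip_width: -0.2
```

Call:
{"op": "step_arm", "data": {"translation": [[-0.015, 0, -0.01], [-0.015, 0, 0], [-0.015, 0, 0], [-0.015, 0, 0], [0, 0, 0], [0, 0, 0]], "angular": [[0, 0, 0], [0, 0, 0], [0, 0, 0], [0, 0, 0], [0, 0, 0], [0, 0, 0]], "claw": [0, 0, 0, 0, 0, 0]}}

```text
time: 10.3
position: [614.4, -103.4, 255.5]
ee_rot: [-3.13, 0.026, 1.175]
ft_force: [-0.4, 0.2, -0.7]
grip_width: -0.1
```

```bash
python3 -c "
from h import *
b,K,M=cam('wrist');cv2.imwrite('pics/w9.png',b)
b,K,M=cam('side');cv2.imwrite('pics/s9.png',cv2.resize(b[160:320,260:440],None,fx=3.5,fy=3.5))
"
```

```text
(no output)
```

View pics/s9.png

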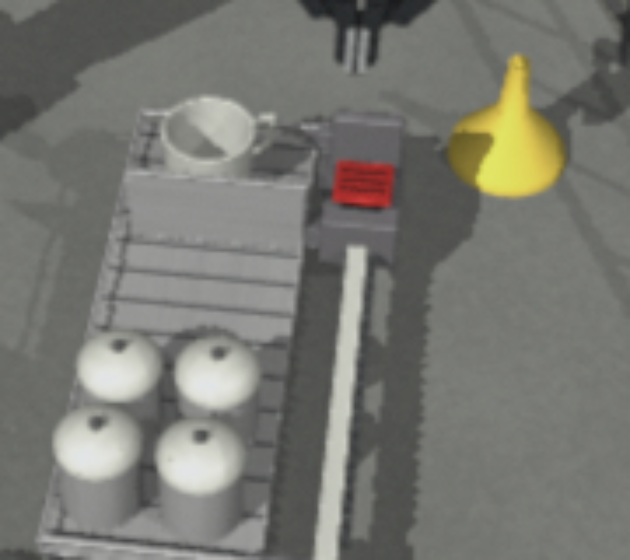

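View pics/w9.png

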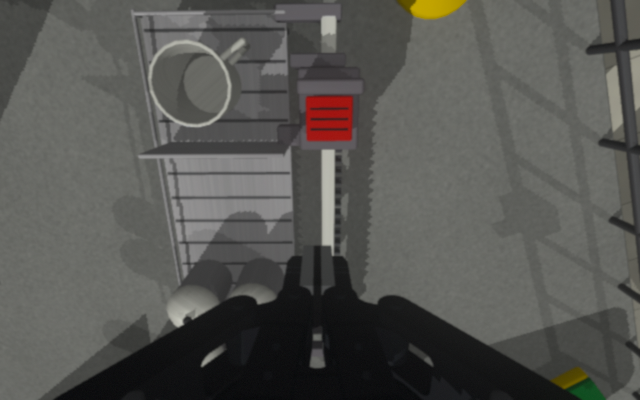

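The side view shows the pad raised, centred at (364,185). The stop's front edge is still at row ~250, as it was before lifting. The canisters and cup haven't moved. One zoom to check the contact.

```bash
python3 - <<'E'
from h import *
s=telemetry.sense()
b,K,M=cam('wrist');cv2.imwrite('pics/w10.png',cv2.resize(b[0:170,260:400],None,fx=3.5,fy=3.5,interpolation=cv2.INTER_CUBIC))
hsv=cv2.cvtColor(b,cv2.COLOR_BGR2HSV); m=((hsv[:,:,0]<8)|(hsv[:,:,0]>172))&(hsv[:,:,1]>140)&(hsv[:,:,2]>60)
m[:70]=0;m[170:]=0;m[:,:280]=0;m[:,380:]=0
ys,xs=np.nonzero(m);q=cv2.approxPolyN(cv2.convexHull(np.c_[xs,ys].astype(np.int32)),4).reshape(-1,2).astype(float)
for z in (89,98):
    P=atz(K,M,q,z); print(z,P.mean(0).round(1),[np.linalg.norm(P[i]-P[i-1]).round(1) for i in range(4)])
# side: triangulate pad height
c,K2,M2=cam('side'); h2=cv2.cvtColor(c,cv2.COLOR_BGR2HSV); m=((h2[:,:,0]<8)|(h2[:,:,0]>172))&(h2[:,:,1]>140)&(h2[:,:,2]>60)
m[:190]=0;m[240:]=0;m[:,:340]=0;m[:,390:]=0
y2,x2=np.nonzero(m)
X=cv2.triangulatePoints(K@M[:3],K2@M2[:3],q.mean(0),np.array([x2.mean(),y2.mean()]));print((X[:3]/X[3]).ravel())
E
```

```text
89 [643.6 -59.3  89. ] [np.float64(39.6), np.float64(42.4), np.float64(39.7), np.float64(42.4)]
98 [643.7 -58.4  98. ] [np.float64(38.4), np.float64(41.2), np.float64(38.5), np.float64(41.2)]
[643.1245789  -57.79276033  96.88125553]
```

View pics/w10.png

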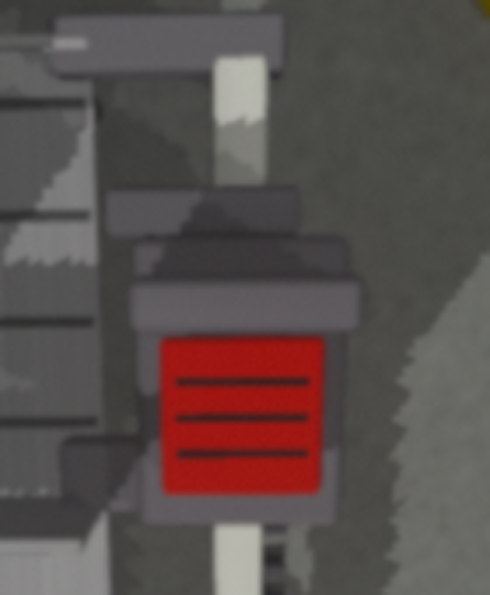

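```bash
python3 -c "
from workcell import ctrl
print(ctrl.close_job())"
```

```text
the job is handed in; nothing more can be done
None
```

The stop is fully back against its end block, the release is up again, and the job is handed in at about 10 s of the 40 s allowed.

- **What I did:** With the closed fingertips I pressed the red release fully down. I kept it down and pushed the stop along the bar to its end block. Then I lifted straight up so as not to drag it forward.
- **Stop home:** At the end block the push force rose to about 13 N, and a further push did not move it. After the hand came away, no gap to the block was visible, and the stop's edge in the side view had not shifted.
- **Release up:** The two cameras together put the pad top at about 97 mm (98 mm is fully up, 89 mm fully down).
- **Other things:** The canisters, cup and funnel looked unmoved in the side view. I did not look again at the salt pot or spice jar, but the arm never worked near them at low height. No force reading came near the limits; the highest I saw was about 15 N.

No check failed or disagreed beyond the 2 mm camera calibration.

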